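Set the extractor run timer of the tool grinder

TASK

Set the grinder's dust-extractor run timer with its black press-to-turn cap: holding the cap pressed down gently so that it drives the pointer, turn the pointer clockwise clearly past the yellow top mark, then bring it back down to the red tab and let go of the cap, with the pointer left level with the tab. Never force the cap down hard, work the pointer only through the cap, and leave the red tab and the other things where they are.

Things in the scene. Friction and masses are not known exactly. Their poses are not given: they have to be found in the camera images.
- console: Fixed timer console on the bench: grey flat box 200 mm (its x) by 340 mm (its y), top face 50 mm above the bench. Origin: centre of its underside; z up. Round black dial plate (152 mm across) centred at x 0, y -70 mm; a rubber mat at y +90 mm carries loose things.
- dial_centre (a point): Point on the vertical dial axis, 60 mm above the bench (pointer level); axes as the console's. The scale runs clockwise from above, from 0 minutes at 80 degrees counter-clockwise of the console's +x to the top mark (20 minutes) along +x: 4 degrees a minute, a tick every 2 minutes. The pointer can go 17 degrees past the top mark to a stop, where the drive just slips.
- top_mark (a point): The yellow top mark (20 minutes), given at 60 mm radius from the dial axis, at pointer level. Past it means clockwise of it (towards the console's -y).
- pointer_disc: Grey disc, 88 mm across and 6 mm thick, under the cap, turning about the dial axis, with a white pointer reaching 60 mm radius. Origin: centre of its underside, 56 mm above the bench; its x axis points along the pointer, z up. Its own friction (about 0.07 N m) holds it where it is left. Must not be touched by the fingers.
- pointer_tip (a point): Tip of the white pointer, 60 mm from the dial axis.
- set_tab: Small red tab on the rim of the dial plate, 64 to 85 mm from the dial axis, top 58 mm above the bench, marking the wanted minutes (somewhere between 5 and 15). Origin on the dial axis; its x axis points to the tab. Held by light friction only: do not move it.
- set_point (a point): Where the pointer tip has to be at the end: the red tab's bearing, at 60 mm radius from the dial axis and pointer level.
- cap: Black cap on the dial axis: round flange 54 mm across, 6 mm thick, with an upright grip bar 46 mm long (cap x), 14 wide (cap y), 36 high. Origin: centre of the flange's underside, 77 mm above the bench when up; bar top 119 mm. Moves straight down up to 12 mm against a spring (3 N plus 0.5 N per mm), springs up when released. While up it turns freely and does not move the pointer.
- cap_grip (a point): Middle of the cap's bar: 22 mm above the flange's top, 105 mm above the bench when up; bar along x, grip across y. Pressed 1.5 to 6.5 mm (varies with wear, unseen) a rubber clutch meets the disc; then the push climbs 12 N per mm. It drives the pointer from about 9 to 13 N total push, slips below; 14 to 19 N is right; over 20 N on the clutch (about 24 N total) damages it.
- cutter: Loose round steel cutter, 12 mm by 97 mm, with a paper tag, lying on the console's mat. Leave alone.
- collet: Loose steel collet, 34 mm across, 36 mm high, standing on the console's mat. Leave alone.
- grinding_wheel: Loose white grinding wheel, 100 mm across, 20 mm thick, flat on the bench. Leave alone.
- oil_bottle: White oil bottle, 60 mm across, 150 mm high. Leave alone.
- wrench: Wrench, 180 mm long, on the bench. Leave alone.
- swarf_tin: Steel bowl, 90 mm across, 50 mm high. Leave alone.
- vee_block: Dark steel block 50 x 70 x 40 mm on the bench. Leave alone.

How it is judged:
By the outcome, as a careful person would: the job done as asked, in the order asked, and still so for the second after the job is handed in, with the robot touching nothing.
It also fails if it takes over 58 s, if anything falls off the work surface, if the arm or the gripper's body presses on something with over 40 N, if the wrist force passes 120 N, or if a joint passes its speed limit or range.

ROBOT

A 6-joint arm with a two-finger parallel gripper is mounted at the origin on the work surface. World frame = base frame: x ahead of the robot, y to its left, z up, the work surface at z = 0. Lengths are in m, angles in rad, forces in N, time in s.
With the tool pointing down it reaches from about 0.375 to 0.9 m from the base axis. Payload 3.1 kg.
Tool frame: the origin (TCP) lies at the very end of the fingers, on their centre line; the grasp point (between the pads) lies 19 mm behind it; x points along the fingers, y is the direction in which the jaws open and shut, and the axes are right-handed (so a half turn about x gives the same grasp; the last joint's range is limited). The gripper opens to 85 mm and grips with 20 to 120 N. Pads are 22 mm wide; open, the fingers measure 114 mm over their backs; the gripper's body (76 mm by 85 mm) begins 54 mm behind the grasp point. The pads swing forward as they close: fully open they stand 13 mm farther back than shut.
Start: joints at [1.121, 0.527, 1.433, -0, 1.181, -0.178], TCP at [0.168, 0.602, 0.197] pointing down, gripper open.
Joint ranges: [-3.08, 3.08], [-0.75, 2.2], [0.22, 2.44], [-1.43, 4.57], [0, 2.65], [-2.85, 2.85]. Speed limits (rad/s): [2.79, 2.79, 3.14, 3.14, 3.14, 3.14].

INTERFACE

Orientations are given as a unit quaternion [x, y, z, w].
In Python, from station import manip gives the robot as it stands.
- The arm moves only by the shell command python3 -m jog 'ROWS' [FORCE]. ROWS is a JSON object of lists of equal length, an entry for each row: "linear": the shift along the tool's x, y, z in cm, a list of three; "twist": the turn about the tool's x in rad; "claw": the opening, from -1 (shut) to 1 (fully open). A call has 1 to 20 rows; each row is the pose to reach, as a shift and turn from the pose commanded when the call began, along the tool's axes at that moment; what a row does not reach only later rows make up. A row lasts 1/12 s, in which the tool goes at most 41.7 mm and 7.16 degrees, less where a joint would pass 70% of its speed; a pose out of reach is approached as far as the arm can. A call with a gripper value outside its range is refused whole. The fingers move at their own pace and stop on an object; FORCE is the grip in N (left out, the last holds). Time passes only in rows, so rows that repeat a pose let the fingers close. It gives the time, the measured TCP pose, the force and the opening at its end, in the units of the state.
- manip.sense(): the state, without advancing time (a new reading comes with each control period).
- manip.snapshot(name): name is "scene" or "top" or "wrist"; returns a dict with "pixels" (420x560x3 uint8, red, green, blue), "camera_matrix" (3x3 intrinsics, pixels), "k1" (the pictures are not rectified: a ray, as slopes to the right and down, at radius r is drawn at 1 + k1 r^2 times it, then the intrinsics apply), "R" (3x3) and "t" (3): a world point X has camera coordinates R X + t. Camera axes: x right, y down, z forward; pixel columns grow to the right and rows downward; lengths in m; the calibration is good to about 2 mm. A picture is of the moment at which its call begins. There is no depth.
- manip.sign_off(): hands the job in, once; it reports no verdict.
The state is a dict: "t": time; "q": joint angles; "qd": joint speeds; "tau": joint torques, N m; "tcp_pos": TCP position; "tool_rot": TCP orientation; "force": force on the tool from outside, world axes, zero at the start; "ft_torque": the same for the moment, N m; "finger_gap": opening from 0.0 (shut) to 1.0 (fully open).
Only numpy, scipy, OpenCV 4.12 (cv2) and the standard library are available. Lean on these libraries where they do the work, as an engineer would, in place of code of your own. Each camera call takes 0.05 s, during which the arm holds its last target.

## Working session

There is one attempt and no reset: what is moved stays moved. The work goes in short steps, Python scripts to look and compute and a shell command to move; the robot and the scene stay as the last step left them, time stands still between calls to the robot, and variables do not carry over. Pictures are saved under pics/ and viewed, and the job is handed in when it is done.

```bash
mkdir -p pics; ls
python3 - <<'E'
from station import manip
import cv2,json
print(manip.sense())
for n in ["scene","top","wrist"]:
    s=manip.snapshot(n)
    cv2.imwrite(f"pics/{n}0.png",s["pixels"][:,:,::-1])
    print(n,s["camera_matrix"].tolist() if hasattr(s["camera_matrix"],'tolist') else s["camera_matrix"],s["k1"],s["R"],s["t"])
E
```

```text
pics
{'t': 0.0, 'q': array([ 1.12049409e+00,  5.28457919e-01,  1.43390343e+00,  3.43565521e-05,
        1.18138880e+00, -1.78504755e-01]), 'qd': array([-5.16354506e-05, -2.70808548e-04, -2.14903874e-04, -4.55676462e-04,
       -2.53279694e-04,  1.61960377e-03]), 'tau': array([-5.68580672e-04, -4.42350841e+01, -1.78023291e+01, -3.24299326e-04,
        8.51949735e-03,  1.66596055e-05]), 'tcp_pos': array([0.16740728, 0.60134939, 0.1963384 ]), 'tool_rot': array([ 0.09508201,  0.70083277, -0.09652585,  0.70033963]), 'force': array([0.18451975, 0.91660691, 0.18168568]), 'ft_torque': array([-0.03201623, -0.00514621, -0.01665589]), 'finger_gap': 0.9976672323581605}
scene [[437.5338916471601, 0.0, 287.62644079095793], [0.0, 437.5338916471601, 208.4830275318085], [0.0, 0.0, 1.0]] -0.006438274251377774 [[-0.90262233  0.43010923  0.01670285]
 [ 0.25840005  0.57249316 -0.77812659]
 [-0.34424169 -0.69803842 -0.62788536]] [ 0.46099051 -0.06434238  1.35731168]
top [[528.5838869890853, 0.0, 283.3621454752377], [0.0, 528.5838869890853, 204.58888065342498], [0.0, 0.0, 1.0]] -0.1062810093555431 [[-1.65676513e-02 -9.99862577e-01  5.82431779e-04]
 [-9.98760753e-01  1.65220472e-02 -4.69465606e-02]
 [ 4.69304861e-02 -1.35950425e-03 -9.98897233e-01]] [5.31543005e-04 4.91124131e-01 1.69394411e+00]
wrist [[373.7855483726814, 0.0, 284.7268155744049], [0.0, 373.7855483726814, 205.60597773208724], [0.0, 0.0, 1.0]] 0.011102542622303263 [[ 0.26844968  0.96329188 -0.00187566]
 [ 0.91841416 -0.2553548   0.30217437]
 [ 0.29060316 -0.08284124 -0.95325082]] [-0.62459015 -0.03860949  0.38011486]
```

View pics/scene0.png

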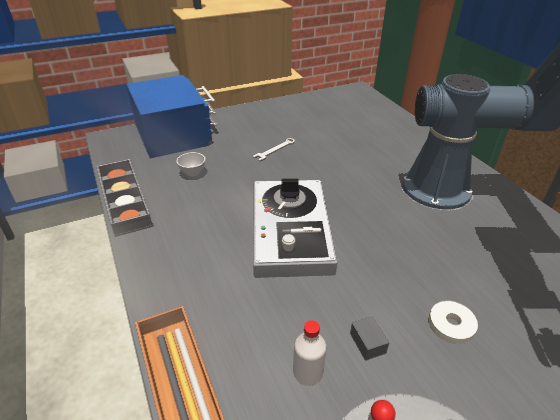

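View pics/top0.png

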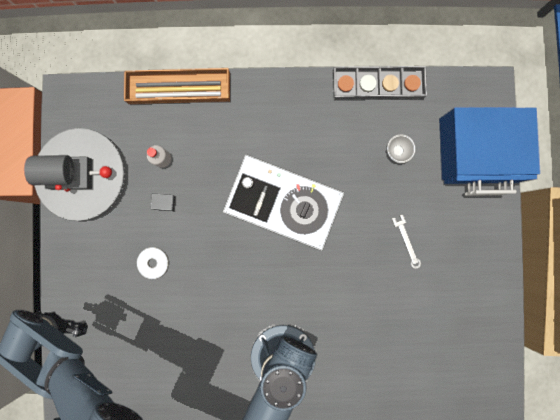

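View pics/wrist0.png

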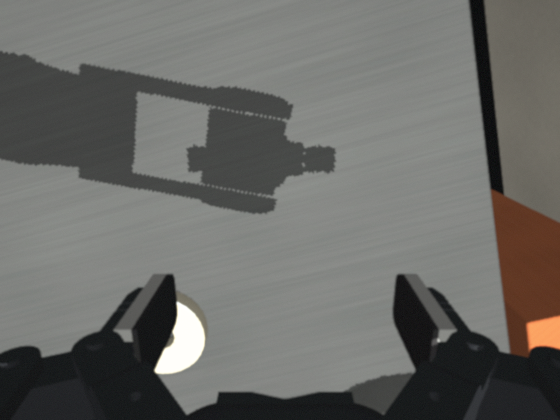

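The top view shows the console near (283,202), with its dial at about (305,210). The scene view has the dial at about (290,198). I'll enlarge both.

```bash
cat > h.py <<'E'
import numpy as np,cv2
from station import manip
def cam(s): return np.array(s["camera_matrix"]),s["k1"],np.array(s["R"]),np.array(s["t"])
def proj(s,X):
    K,k,R,t=cam(s);c=np.atleast_2d(X)@R.T+t;p=c[:,:2]/c[:,2:];r2=(p**2).sum(1,keepdims=True)
    p=p*(1+k*r2);return p@K[:2,:2].T+K[:2,2]
def ray(s,uv):
    K,k,R,t=cam(s);d=(np.atleast_2d(uv)-K[:2,2])/[K[0,0],K[1,1]];p=d.copy()
    for _ in range(20): p=d/(1+k*(p**2).sum(1,keepdims=True))
    return -R.T@t,np.c_[p,np.ones(len(p))]@R
def plane(s,uv,z):
    o,d=ray(s,uv);return o+d*((z-o[2])/d[:,2:])
def crop(s,x0,y0,x1,y1,f,name):
    c=s["pixels"][y0:y1,x0:x1,::-1];cv2.imwrite("pics/"+name,cv2.resize(c,None,fx=f,fy=f,interpolation=cv2.INTER_CUBIC))
E
python3 - <<'E'
from h import *
s=manip.snapshot("top");crop(s,215,145,355,255,5,"topc.png")
s=manip.snapshot("scene");crop(s,240,165,345,285,5,"scc.png")
E
```

```text
(no output)
```

View pics/topc.png

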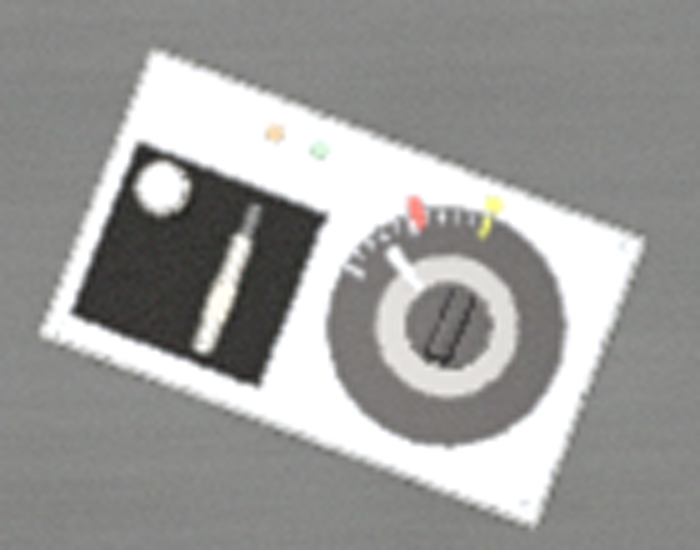

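View pics/scc.png

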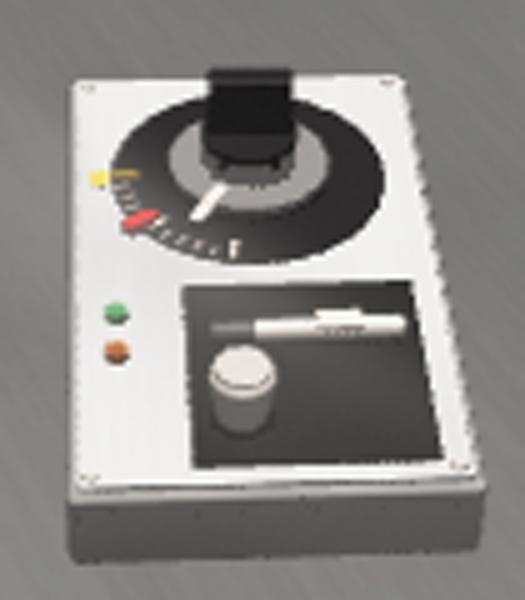

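The top crop shows the yellow mark at (490,215), the red tab at (417,212), the pointer at (403,268) and the cap at (449,325). The bar runs nearly along the console's x. Next I'll measure these.

```bash
cat > meas.py <<'E'
from h import *
def measure(s,verbose=1):
    im=s["pixels"];hsv=cv2.cvtColor(im,cv2.COLOR_RGB2HSV)
    x0,y0,x1,y1=215,145,355,255
    roi=np.zeros(im.shape[:2],np.uint8);roi[y0:y1,x0:x1]=255
    w=cv2.inRange(im,(200,200,200),(255,255,255))&roi
    c=max(cv2.findContours(w,cv2.RETR_EXTERNAL,cv2.CHAIN_APPROX_NONE)[0],key=cv2.contourArea)
    h=cv2.convexHull(c)
    pts=plane(s,h[:,0].astype(float),.05)[:,:2]
    r=cv2.minAreaRect((pts*1000).astype(np.float32)); print("rect mm",r)
    def cent(m):
        n,l,st,ce=cv2.connectedComponentsWithStats(m);
        i=1+np.argmax(st[1:,4]);ys,xs=np.nonzero(l==i);return np.array([xs.mean(),ys.mean()]),st[i,4]
    sub=roi.copy();sub[:,:275]=0
    red=(cv2.inRange(hsv,(0,90,60),(8,255,255))|cv2.inRange(hsv,(172,90,60),(180,255,255)))&sub
    yel=cv2.inRange(hsv,(22,90,60),(38,255,255))&sub
    return r,cent(red),cent(yel)
if __name__=="__main__":
    s=manip.snapshot("top");r,red,yel=measure(s)
    print(red,yel)
    im=s["pixels"]
    # plate: dark non-saturated
    g=cv2.cvtColor(im,cv2.COLOR_RGB2GRAY)
    m=((g<165)*255).astype(np.uint8);m[:,:278]=0;m[:182]=0;m[:,332:]=0;m[240:]=0
    n,l,st,ce=cv2.connectedComponentsWithStats(m);i=l[222,305];print(st[i])
    c=max(cv2.findContours(((l==i)*255).astype(np.uint8),cv2.RETR_EXTERNAL,cv2.CHAIN_APPROX_NONE)[0],key=cv2.contourArea)
    P=plane(s,c[:,0].astype(float),.052)[:,:2]
    A=np.c_[2*P,np.ones(len(P))];o=np.ones(len(P),bool)
    for _ in range(8):
        x=np.linalg.lstsq(A[o],(P[o]**2).sum(1),rcond=None)[0];R=np.sqrt(x[2]+x[:2]@x[:2]);e=np.hypot(*(P-x[:2]).T)-R;o=abs(e)<.003
    print("dial",x[:2],R,o.sum(),len(P)); C=x[:2]
    for nm,uv,z in(("red",red[0],.058),("yel",yel[0],.053)):
        p=plane(s,uv,z)[0,:2]-C;print(nm,np.hypot(*p),np.degrees(np.arctan2(p[1],p[0])))
    w=((g>190)*255).astype(np.uint8)
    # pointer at z .062: band radius 46-60
    yy,xx=np.mgrid[185:235,280:330];P=plane(s,np.c_[xx.ravel(),yy.ravel()].astype(float),.062)[:,:2]-C
    rr=np.hypot(*P.T);k=(rr>.045)&(rr<.058)
    a=np.degrees(np.arctan2(P[:,1],P[:,0]));v=g[185:235,280:330].ravel()
    for q in np.nonzero(k&(v>170))[0]: print(round(rr[q],4),round(a[q],1),v[q])
    # bar : dark
E
python3 meas.py
```

```text
rect mm ((497.78271484375, -6.43707275390625), (334.1968078613281, 194.4742889404297), 67.78536987304688)
(array([298.        , 187.30769231]), np.int32(13)) (array([313.5, 185.5]), np.int32(4))
[     0      0    560    420 233778]
dial [0.49493206 0.0058426 ] 0.9219747491923744 53 1956
red 0.07680272987496489 -51.72555498810374
yel 0.12156564883355804 -64.20710155019214
0.0556 -4.0 255
0.0558 -7.2 255
0.0563 -10.4 255
0.0569 -13.5 255
0.0576 -16.5 255
0.0524 -4.2 255
0.0527 -7.6 255
0.0532 -10.9 255
0.0538 -14.2 255
0.0546 -17.4 255
0.0556 -20.5 255
0.0567 -23.5 255
0.058 -26.4 255
0.0493 -4.4 199
0.0496 -8.0 255
0.0501 -11.5 255
0.0507 -15.0 255
0.0516 -18.4 255
0.0526 -21.7 255
0.0538 -24.8 255
0.0551 -27.8 255
0.0566 -30.6 255
0.0462 -4.6 179
0.0465 -8.5 255
0.047 -12.2 255
0.0477 -15.9 255
0.0486 -19.5 255
0.0497 -22.9 255
0.0509 -26.2 255
0.0524 -29.3 255
0.0539 -32.3 255
0.0556 -35.0 255
0.0574 -37.6 255
0.0456 -20.8 255
0.0468 -24.4 255
0.0481 -27.8 255
0.0496 -31.1 255
0.0513 -34.1 255
0.053 -36.9 255
0.0549 -39.6 255
0.0569 -42.0 252
0.0453 -29.6 255
0.0469 -33.0 255
0.0487
[... 995 characters left out ...]
4
0.0526 -109.5 215
0.0451 -117.0 225
0.0479 -115.4 225
0.0508 -113.9 225
0.0537 -112.6 217
0.0466 -120.5 225
0.0493 -118.7 225
0.0521 -117.1 225
0.0549 -115.7 218
0.0456 -125.9 226
0.0482 -123.7 226
0.0508 -121.8 225
0.0536 -120.1 224
0.0563 -118.6 218
0.045 -131.4 178
0.0474 -129.0 226
0.0499 -126.8 226
0.0525 -124.8 225
0.0551 -123.0 226
0.0578 -121.3 220
0.0494 -131.8 223
0.0518 -129.6 227
0.0543 -127.5 225
0.0569 -125.6 224
0.0515 -134.5 190
0.0538 -132.2 225
0.0562 -130.1 227
0.0537 -136.9 190
0.056 -134.6 225
0.0453 -173.2 201
0.0481 -177.4 255
0.0484 -173.7 229
0.0512 -177.6 255
0.0515 -174.2 249
0.0543 -177.8 255
0.0546 -174.5 252
0.055 -171.3 179
0.0575 -178.0 255
0.0577 -174.9 255
```

```bash
sed -i 's/l\[222,305\]/l[229,305]/; s/^    # pointer at z.*$/    raise SystemExit/' meas.py; python3 meas.py
python3 - <<'E'
from h import *
s=manip.snapshot("top")
for z,uv in((.05,(305.5,230)),): pass
print(proj(s,[[.4713,-.0712,.05],[.4713,-.0712,.119]]))
g=cv2.cvtColor(s["pixels"],cv2.COLOR_RGB2GRAY);print(g[229,275:345:3])
E
```

```text
rect mm ((497.78271484375, -6.43707275390625), (334.1968078613281, 194.4742889404297), 67.78536987304688)
(array([298.        , 187.30769231]), np.int32(13)) (array([313.5, 185.5]), np.int32(4))
[ 280  187   48   47 1041]
dial [ 0.47069479 -0.07136214] 0.0725478601902969 133 167
red 0.07377534144049719 13.250971220279984
yel 0.08360332796527284 -22.690058045304756
[[303.64365354 209.94435895]
 [304.53187816 209.10361043]]
[255 255 255 255 255 167 120 121 119 119 117 119 119 116 139 255 255 255
 199 133 136 135 136 135]
```

```bash
cat >> h.py <<'E'
from scipy.spatial.transform import Rotation as Ro
C=np.array([.471,-.0713])
def to(st,target,bary=None):
    R=Ro.from_quat(st["tool_rot"]).as_matrix()
    print("lin cm",np.round(R.T@(np.array(target)-st["tcp_pos"])*100,2))
    a=np.degrees(np.arctan2(R[1,1],R[0,1]));print("tool y bearing",a.round(2),"tool x",R[:,0].round(4))
    return R
E
python3 - <<'E'
from h import *
st=manip.sense();R=to(st,[*C,.2]);print(R.round(3))
s=manip.snapshot("top")
# bar at z .119
yy,xx=np.mgrid[195:225,290:320];P=plane(s,np.c_[xx.ravel(),yy.ravel()].astype(float),.119)[:,:2]-C
g=cv2.cvtColor(s["pixels"],cv2.COLOR_RGB2GRAY)[195:225,290:320]
rr=np.hypot(*P.T).reshape(g.shape)
print(np.where(rr<.028,g,0)[4:26,4:26])
E
```

```text
lin cm [ -0.27 -56.71  47.29]
tool y bearing 74.43 tool x [-1.e-04 -3.e-04 -1.e+00]
[[-0.     0.268  0.963]
 [-0.     0.963 -0.268]
 [-1.    -0.    -0.   ]]
[[  0   0   0   0   0   0   0   0   0   0   0   0   0   0   0   0   0   0
    0   0   0   0]
 [  0   0   0   0   0   0   0   0   0   0 223 221   0   0   0   0   0   0
    0   0   0   0]
 [  0   0   0   0   0   0   0 215 175 175 163 166 180 199 221   0   0   0
    0   0   0   0]
 [  0   0   0   0   0 236 177 154 127 127 117 106 120 128 164 197 219   0
    0   0   0   0]
 [  0   0   0   0 222 167 128 122 116 115 108  85 116 114 118 134 188 221
    0   0   0   0]
 [  0   0   0 216 170 127 118 117 119 119  95  93 116 115 109  83 140 186
  219   0   0   0]
 [  0   0   0 161 124 122 120 122 120 114  82 115 120 118 109  68 119 143
  181   0   0   0]
 [  0   0 189 136 122 119 119 121 117  93  89 116 118 114  97  76 114 124
  163 222   0   0]
 [  0   0 164 123 123 121 121 121 112  77 114 118 117 105  74 109 117 120
  161 220   0   0]
 [  0   0 138 117 122 119 121 122 112  78 120 117 114  97  71 113 116 113
  130 178   0   0]
 [  0   0 135
[... 403 characters left out ...]
6  86  77 117 118 119 118 117
  148 217   0   0]
 [  0   0   0 140 117 111  78 122 125 107  95  70 113 123 122 118 122 127
  160   0   0   0]
 [  0   0   0   0 140 110  65 104 117 105  88  73 120 119 118 118 123 159
    0   0   0   0]
 [  0   0   0   0   0 136  82  58  71  74  59  76 119 120 113 115 162   0
    0   0   0   0]
 [  0   0   0   0   0   0 136 138 127  67  69 109 116 115 133 152   0   0
    0   0   0   0]
 [  0   0   0   0   0   0   0   0 185 127 127 124 117 150   0   0   0   0
    0   0   0   0]
 [  0   0   0   0   0   0   0   0   0   0   0   0   0   0   0   0   0   0
    0   0   0   0]
 [  0   0   0   0   0   0   0   0   0   0   0   0   0   0   0   0   0   0
    0   0   0   0]]
```

Run:
```python
from h import *
st=manip.sense();s=manip.snapshot("wrist");K,k,R,t=cam(s)
T=Ro.from_quat(st["tool_rot"]).as_matrix()
print(T.T@(-R.T@t-st["tcp_pos"]), (R@T).round(3))
# predicted view with TCP at C,z=.2, tool y 69deg
for tz in (.2,.25):
  for off in (0,-.03,-.05,-.08):
    a=np.radians(69);Y=np.array([np.cos(a),np.sin(a),0]);X=np.array([0,0,-1.]);Z=np.cross(X,Y);T2=np.c_[X,Y,Z]
    tcp=np.array([*C,tz])+Z*off
    cp=tcp+T2@(T.T@(-R.T@t-st["tcp_pos"]));R2=R@T@T2.T
    s2=dict(s);s2["R"]=R2;s2["t"]=-R2@cp
    yaw=np.radians(-22.2)
    pts=[[*C,.119],[*C,.06]]+[[C[0]+.07*np.cos(yaw+np.radians(d)),C[1]+.07*np.sin(yaw+np.radians(d)),.056] for d in (-17,0,35,80)]
    print(tz,off,tcp.round(3),proj(s2,pts).round(0).tolist())
```

```text
[-0.17640248  0.00066537 -0.0779596 ] [[-0.     1.     0.   ]
 [-0.302 -0.     0.953]
 [ 0.953  0.     0.302]]
0.2 0 [ 0.471 -0.071  0.2  ] [[284.0, 201.0], [284.0, 181.0], [261.0, 249.0], [282.0, 253.0], [326.0, 241.0], [361.0, 195.0]]
0.2 -0.03 [ 0.443 -0.061  0.2  ] [[284.0, 239.0], [284.0, 214.0], [261.0, 278.0], [282.0, 281.0], [325.0, 270.0], [359.0, 226.0]]
0.2 -0.05 [ 0.424 -0.053  0.2  ] [[284.0, 264.0], [284.0, 234.0], [262.0, 296.0], [283.0, 300.0], [324.0, 289.0], [358.0, 246.0]]
0.2 -0.08 [ 0.396 -0.043  0.2  ] [[284.0, 298.0], [284.0, 264.0], [262.0, 323.0], [283.0, 326.0], [323.0, 316.0], [356.0, 275.0]]
0.25 0 [ 0.471 -0.071  0.25 ] [[284.0, 184.0], [284.0, 169.0], [263.0, 230.0], [283.0, 233.0], [321.0, 222.0], [351.0, 181.0]]
0.25 -0.03 [ 0.443 -0.061  0.25 ] [[284.0, 217.0], [284.0, 198.0], [264.0, 256.0], [283.0, 258.0], [320.0, 249.0], [350.0, 209.0]]
0.25 -0.05 [ 0.424 -0.053  0.25 ] [[284.0, 238.0], [284.0, 216.0], [264.0, 272.0], [283.0, 275.0], [320.0, 265.0], [349.0, 227.0]]
0.25 -0.08 [ 0.396 -0.043  0.25 ] [[284.0, 269.0], [284.0, 243.0], [265.0, 296.0], [283.0, 299.0], [319.0, 290.0], [347.0, 253.0]]
```

```bash
python3 -m jog '{"linear":[[0,-4,1],[0,-4,3.4],[0,-7.5,6.3],[0,-10.7,9],[0,-13.9,11.6],[0,-17.1,14.3],[0,-20.3,17],[0,-23.5,19.6],[0,-26.7,22.3],[0,-29.9,25],[0,-33.1,27.6],[0,-36.3,30.3],[0,-39.5,33],[0,-42.7,35.6],[0,-45.9,38.3],[-0.1,-49.1,41],[-0.2,-52.3,43.6],[-0.3,-55,46],[-0.3,-56.7,47.3],[-0.3,-56.7,47.3]],"twist":[0,0,0,0,0,0.02,0.04,0.06,0.08,0.095,0.095,0.095,0.095,0.095,0.095,0.095,0.095,0.095,0.095,0.095],"claw":[1,1,1,1,1,1,1,1,1,1,1,1,1,1,1,1,1,1,1,1]}' 60
python3 -m jog '{"linear":[[0,0,0],[0,0,0]],"twist":[0,0],"claw":[0.6,0.4]}'
python3 - <<'E'
from h import *
st=manip.sense();to(st,[*C,.2]);print(st["force"],st["finger_gap"],st["q"].round(2))
s=manip.snapshot("wrist");cv2.imwrite("pics/w1.png",s["pixels"][:,:,::-1]);crop(s,200,120,400,290,4,"w1c.png")
E
```

```text
t: 2.17
tcp_pos: [0.4746, -0.0762, 0.2009]
tool_rot: [0.13, 0.693, -0.131, 0.697]
force: [-0.5, -0.6, -0.6]
finger_gap: 0.996
t: 2.33
tcp_pos: [0.4701, -0.0703, 0.2001]
tool_rot: [0.129, 0.696, -0.129, 0.695]
force: [0.2, 0.6, 0.6]
finger_gap: 0.747
lin cm [ 0.01 -0.06  0.12]
tool y bearing 68.98 tool x [-0.0015  0.001  -1.    ]
[0.21515915 0.64652087 0.64296723] 0.7470052891325358 [-0.38  0.32  1.79  0.    1.03 -1.59]
```

View pics/w1.png

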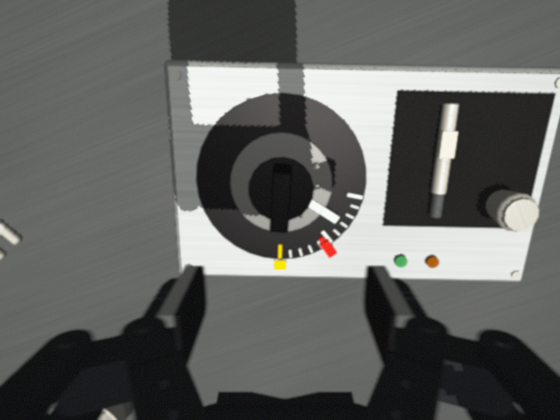

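View pics/w1c.png

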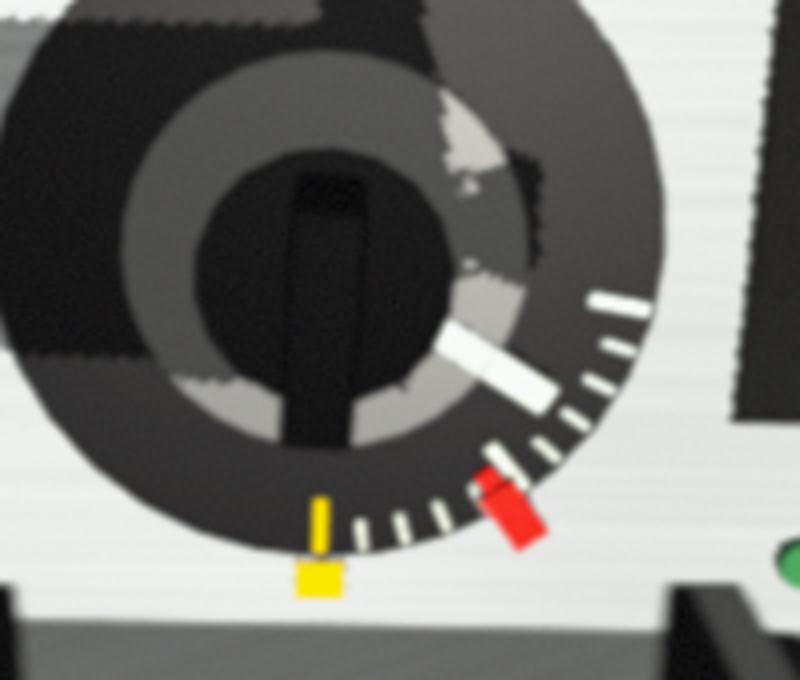

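The wrist view shows the yellow mark at (280,257), the red tab at (327,247) just past the 10-minute tick, the pointer tip at (337,219), and the bar nearly vertical at x≈281. I'll compute the bearings from it.

```bash
cat > wm.py <<'E'
from h import *
def wmeas(s,Cc=None,pad=True):
    im=s["pixels"];hsv=cv2.cvtColor(im,cv2.COLOR_RGB2HSV);out={}
    yaw=-22.2
    def pts(m,z):
        ys,xs=np.nonzero(m);return plane(s,np.c_[xs,ys].astype(float),z)[:,:2]
    red=cv2.inRange(hsv,(0,150,120),(6,255,255))|cv2.inRange(hsv,(174,150,120),(180,255,255))
    yel=cv2.inRange(hsv,(24,150,120),(36,255,255))
    wh=cv2.inRange(im,(205,205,195),(255,255,255))
    def rep(nm,m,z,r0,r1):
        P=pts(m,z)-Cc;r=np.hypot(*P.T);k=(r>r0)&(r<r1);P=P[k]
        if len(P)<4: print(nm,"few",len(P));return
        c=P.mean(0);print(nm,len(P),"r",np.hypot(*c).round(4),"bearing",np.degrees(np.arctan2(c[1],c[0])).round(2))
        return np.degrees(np.arctan2(c[1],c[0]))
    if Cc is None: Cc=C
    a=rep("red",red,.058,.06,.09);b=rep("yel",yel,.052,.05,.09)
    return red,yel,wh,rep,Cc
if __name__=="__main__":
    s=manip.snapshot("wrist");im=s["pixels"];g=cv2.cvtColor(im,cv2.COLOR_RGB2GRAY)
    # plate edge: along radial rays from centre, find dark->white at plane .052
    E=[]
    for d in range(0,360,3):
        rs=np.arange(.066,.088,.0003);P=np.c_[C[0]+rs*np.cos(np.radians(d)),C[1]+rs*np.sin(np.radians(d)),np.full(len(rs),.051)]
        uv=proj(s,P).astype(np.float32);v=cv2.remap(g,uv[:,0],uv[:,1],cv2.INTER_LINEAR)[:,0].astype(float)
        gr=np.diff(cv2.GaussianBlur(v[:,None],(1,7),0)[:,0]);i=gr.argmax()
        if gr[i]>8: E.append(P[i,:2])
    P=np.array(E);o=np.ones(len(P),bool);A=np.c_[2*P,np.ones(len(P))]
    for _ in range(10):
        x=np.linalg.lstsq(A[o],(P[o]**2).sum(1),rcond=None)[0];R=np.sqrt(x[2]+x[:2]@x[:2]);e=np.hypot(*(P-x[:2]).T)-R;o=abs(e)<max(.001,2*np.std(e[o]))
    print("dial",x[:2],R,o.sum(),len(P))
    red,yel,wh,rep,Cc=wmeas(s,x[:2])
    # pointer: whites at plane .062, largest comp
    n,l,st,ce=cv2.connectedComponentsWithStats(wh)
    for i in range(1,n):
        if 15<st[i,4]<600:
            ys,xs=np.nonzero(l==i);Q=plane(s,np.c_[xs,ys].astype(float),.062)[:,:2]-Cc;c=Q.mean(0)
            if np.hypot(*c)<.075:
                u,sv,vt=np.linalg.svd(Q-c);dd=vt[0]*np.sign(vt[0]@c);print("white",ce[i].round(0),st[i,4],"r",np.hypot(*c).round(4),np.hypot(*Q.T).max().round(4),"bear",np.degrees(np.arctan2(c[1],c[0])).round(2),"axis",np.degrees(np.arctan2(dd[1],dd[0])).round(2))
E
python3 wm.py
```

```text
dial [ 0.47124662 -0.07359862] 0.07567170269531176 112 119
red 164 r 0.0736 bearing 14.04
yel 170 r 0.0756 bearing -22.22
white [354. 196.] 47 r 0.065 0.0717 bear 59.92 axis 57.78
white [323. 212.] 254 r 0.0447 0.0597 bear 35.63 axis 35.93
white [325. 236.] 32 r 0.0628 0.0693 bear 19.3 axis 21.48
```

```bash
python3 -m jog '{"linear":[[2,0,0],[4,0,0],[6,0,0],[7,0,0],[7,0,0],[7,0,0]],"twist":[0,0,0,0,0,0],"claw":[0.2,0.2,0.2,0.2,0.2,0.2]}'
python3 - <<'E'
from h import *
st=manip.sense();to(st,[.4711,-.0728,.0865]);print(st["force"],st["finger_gap"],st["ft_torque"])
s=manip.snapshot("wrist");cv2.imwrite("pics/w2.png",s["pixels"][:,:,::-1])
E
```

```text
t: 2.93
tcp_pos: [0.4705, -0.0699, 0.1302]
tool_rot: [0.128, 0.696, -0.128, 0.695]
force: [-0.1, 0.5, -0.4]
finger_gap: 0.599
lin cm [ 4.37 -0.25  0.17]
tool y bearing 69.09 tool x [-1.4e-03  6.0e-04 -1.0e+00]
[-0.14383074  0.50121141 -0.44632368] 0.598917758432055 [ 0.00577561  0.02042533 -0.02159769]
```

View pics/w2.png

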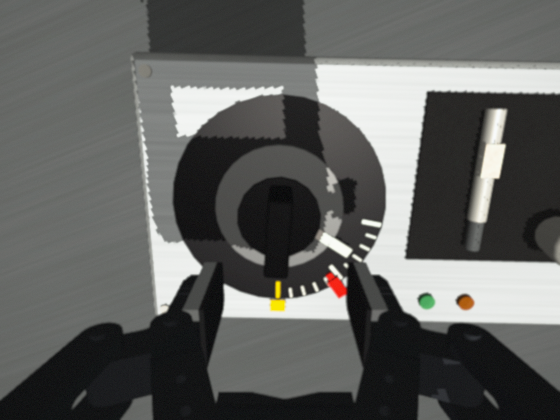

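Both pads straddle the bar, with pad tips at about (215,270) and (352,270). The bar sits about 5 px left of their midpoint, which agrees with a -2.5 mm shift in y. I'll descend with that correction.

```bash
python3 -m jog '{"linear":[[1,-0.2,0.15],[2.5,-0.25,0.17],[3.7,-0.25,0.17],[4.35,-0.25,0.17],[4.35,-0.25,0.17],[4.35,-0.25,0.17]],"twist":[0,0,0,0,0,0],"claw":[0.2,0.0,-0.2,-0.2,-0.2,-0.2]}'
python3 - <<'E'
from h import *
st=manip.sense();to(st,[.4711,-.0728,.0865]);print(st["force"],st["finger_gap"],st["ft_torque"])
E
```

```text
t: 3.48
tcp_pos: [0.4723, -0.074, 0.0874]
tool_rot: [0.129, 0.695, -0.129, 0.696]
force: [0.2, -0.3, 0.1]
finger_gap: 0.399
lin cm [ 0.09  0.07 -0.15]
tool y bearing 69.0 tool x [ 8.e-04 -3.e-04 -1.e+00]
[ 0.18264657 -0.30391338  0.0806649 ] 0.39925018961776426 [ 0.01893487 -0.01597135  0.01037188]
```

```bash
python3 -m jog '{"linear":[[0,0,0],[0,0,0],[0,0,0],[0,0,0],[0,0,0],[0,0,0]],"twist":[0,0,0,0,0,0],"claw":[-0.6,-1,-1,-1,-1,-1]}' 40
python3 - <<'E'
from h import *
st=manip.sense();to(st,[.4711,-.0728,.0865]);print(st["force"],st["finger_gap"],st["ft_torque"])
s=manip.snapshot("wrist");cv2.imwrite("pics/w3.png",s["pixels"][:,:,::-1])
s=manip.snapshot("scene");crop(s,240,140,345,260,5,"s3.png")
print([manip.sense()["force"].round(2).tolist() for _ in range(3)])
E
```

```text
t: 3.98
tcp_pos: [0.4719, -0.0741, 0.087]
tool_rot: [0.129, 0.695, -0.129, 0.695]
force: [0.1, 0.3, 0.3]
finger_gap: 0.001
lin cm [ 0.05  0.09 -0.13]
tool y bearing 68.98 tool x [ 3.e-04 -1.e-04 -1.e+00]
[0.09723267 0.28834104 0.27683465] 0.0008284871956594639 [-0.04839719  0.00502963 -0.00332134]
[[-0.48, 0.29, 0.52], [-0.48, 0.29, 0.52], [-0.48, 0.29, 0.52]]
```

View pics/w3.png

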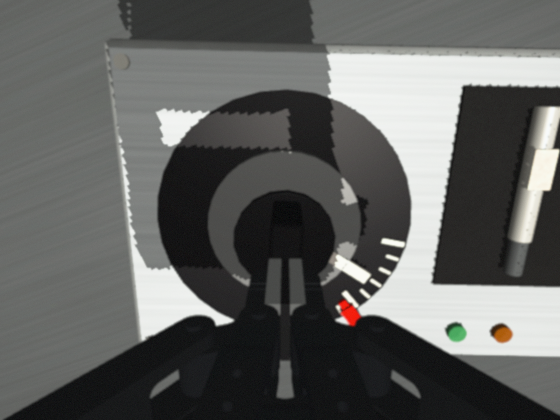

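View pics/s3.png

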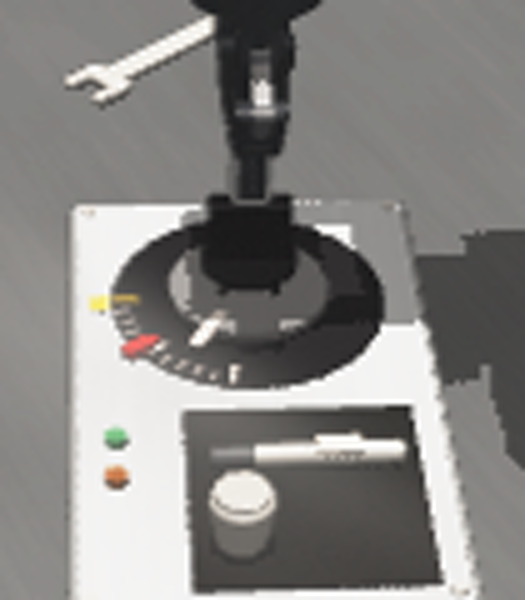

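The gap reads 0.001, so the fingers shut without the bar between them. I'll work out where the pads are relative to the cap before moving.

Run:
```python
from h import *
s=manip.snapshot("wrist");st=manip.sense()
T=Ro.from_quat(st["tool_rot"]).as_matrix();p=st["tcp_pos"];print(p)
print("tcp px",proj(s,[p,p-T[:,0]*.019,p-T[:,2]*.011,p+T[:,2]*.011]).round(0).tolist())
D=np.array([.4712,-.0733]);a=np.radians(-22)
b=np.array([np.cos(a),np.sin(a)])*.023
for z in(.119,.083): print(z,proj(s,[[*(D-b),z],[*D,z],[*(D+b),z]]).round(0).tolist())
print(proj(s,[[*(D-b*27/23),.083],[*(D+b*27/23),.083]]))
crop(s,180,150,400,350,3.6,"w4.png")
sc=manip.snapshot("scene")
print("scene tcp",proj(sc,[p,[*D,.119],[*D,.083],p-T[:,0]*.03]).round(1).tolist())
```

```text
[ 0.47185382 -0.07407942  0.08682646]
tcp px [[284.0, 247.0], [283.0, 263.0], [284.0, 226.0], [284.0, 266.0]]
0.119 [[285.0, 225.0], [284.0, 275.0], [284.0, 321.0]]
0.083 [[285.0, 200.0], [284.0, 242.0], [284.0, 281.0]]
[[285.402115   192.1215927 ]
 [283.64405587 287.86748464]]
scene tcp [[289.3, 189.3], [289.9, 179.7], [289.7, 190.5], [289.6, 180.2]]
```

View pics/w4.png

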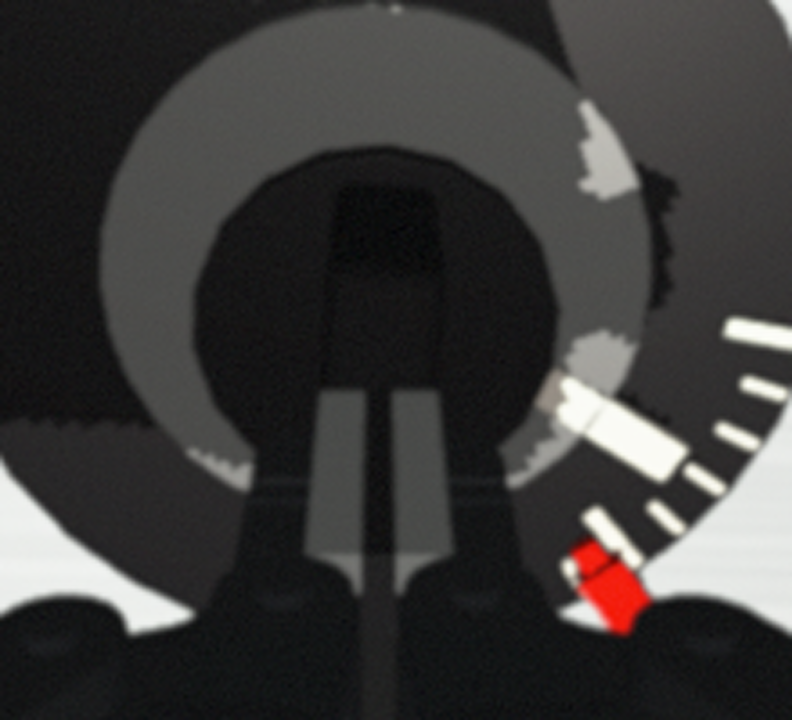

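The wrist picture has the closed pads lying over the bar at about (284,258), with the bar running on under them. That suggests the fingertips are above the bar, although the TCP reads z=0.087. I'll raise the tool and check the tip height with the scene camera.

```bash
python3 -m jog '{"linear":[[-2,0,0],[-5,0,0],[-6,0,0],[-6,0,0],[-6,0,0]],"twist":[0,0,0,0,0],"claw":[-1,-1,-1,-1,-1]}'
python3 - <<'E'
from h import *
st=manip.sense();T=Ro.from_quat(st["tool_rot"]).as_matrix();p=st["tcp_pos"];print(p)
s=manip.snapshot("scene");crop(s,240,90,345,210,5,"s4.png")
print("scene tcp",((proj(s,[p,p-T[:,0]*.019,p-T[:,0]*.04])-[240,90])*5).round(1).tolist())
E
```

```text
t: 4.6
tcp_pos: [0.472, -0.0741, 0.1471]
tool_rot: [0.129, 0.695, -0.129, 0.696]
force: [0.2, 0.4, 0.3]
finger_gap: -0.001
[ 0.47203735 -0.07411865  0.14709091]
scene tcp [[248.6, 404.3], [249.3, 374.0], [250.2, 339.8]]
```

View pics/s4.png

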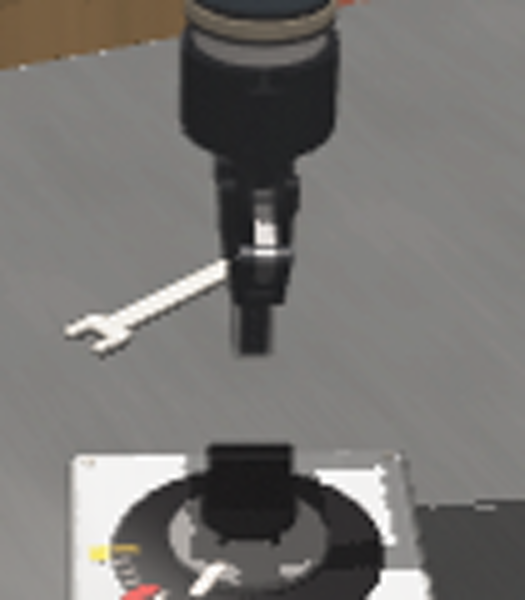

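The scene camera has the fingertips at crop row 354, but the reported TCP projects to row 404. Both cameras agree that the visible tips end roughly 35–40 mm behind the reported TCP. So the tips were still above the 119 mm bar top. I'll open and go lower in guarded steps.

```bash
python3 -m jog '{"linear":[[0,0,0],[0,0,0],[2,0,0],[4.5,0,0],[6.5,0,0],[7,0,0],[7,0,0],[7,0,0]],"twist":[0,0,0,0,0,0,0,0],"claw":[0,0,0,0,0,0,0,0]}'
python3 - <<'E'
from h import *
st=manip.sense();to(st,[.4712,-.0735,.05]);print(st["force"],st["finger_gap"])
s=manip.snapshot("scene");crop(s,240,130,345,250,5,"s5.png")
s=manip.snapshot("wrist");crop(s,180,150,400,350,3.6,"w5.png")
E
```

```text
t: 5.32
tcp_pos: [0.4718, -0.074, 0.0766]
tool_rot: [0.129, 0.696, -0.129, 0.695]
force: [-0.1, 0.4, 0.2]
finger_gap: 0.499
lin cm [ 2.66  0.03 -0.07]
tool y bearing 68.98 tool x [-9.e-04  4.e-04 -1.e+00]
[-0.13784095  0.40408951  0.15792994] 0.4986649732307456
```

View pics/s5.png

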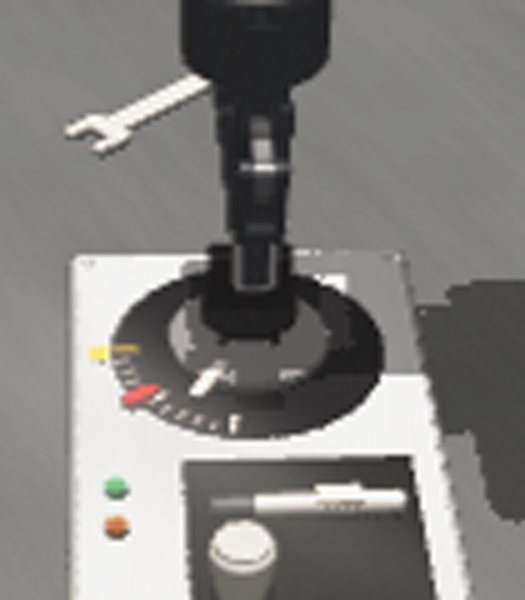

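View pics/w5.png

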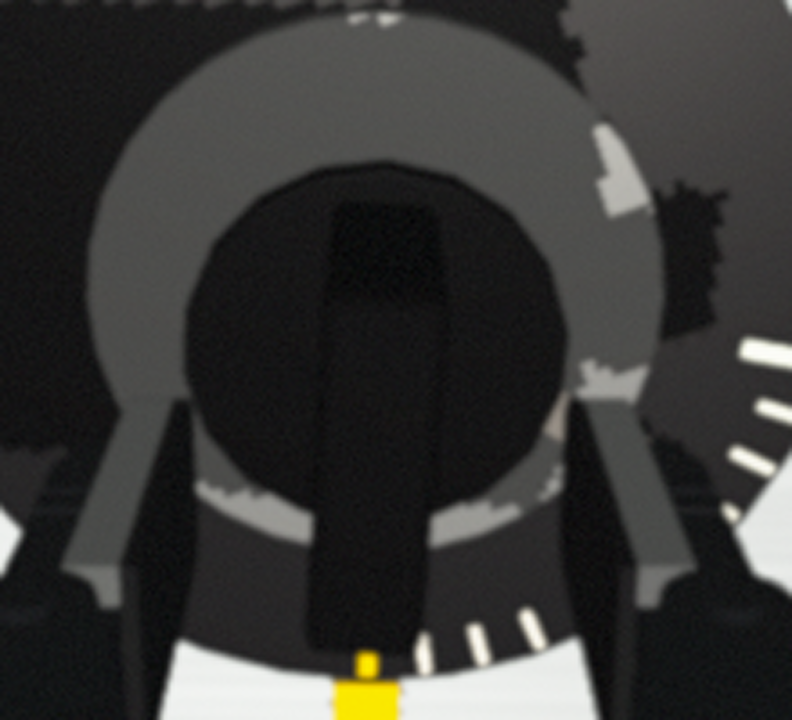

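The pads now straddle the bar: pad tips at crop (185,400) and (575,400), bar mid at (378,450). I'll go 2 cm lower and close.

```bash
python3 -m jog '{"linear":[[1,0,0],[2,0.03,-0.05],[2,0.03,-0.05],[2,0.03,-0.05],[2,0.03,-0.05],[2,0.03,-0.05],[2,0.03,-0.05],[2,0.03,-0.05]],"twist":[0,0,0,0,0,0,0,0],"claw":[0,-0.3,-0.5,-1,-1,-1,-1,-1]}' 50
python3 - <<'E'
from h import *
st=manip.sense();to(st,[.4712,-.0735,.05]);print(st["force"],st["finger_gap"],st["ft_torque"])
s=manip.snapshot("scene");crop(s,240,130,345,250,5,"s6.png")
s=manip.snapshot("wrist");crop(s,180,150,400,350,3.6,"w6.png")
E
```

```text
t: 6.08
tcp_pos: [0.4717, -0.0742, 0.0574]
tool_rot: [0.129, 0.695, -0.129, 0.696]
force: [-3.3, -4.4, 2.9]
finger_gap: 0.157
lin cm [ 0.74  0.05 -0.07]
tool y bearing 69.0 tool x [ 7.e-04 -1.e-03 -1.e+00]
[-3.26890498 -4.40508068  2.92235171] 0.1574930355790056 [-0.75647431  0.40648756  0.00878636]
```

View pics/s6.png

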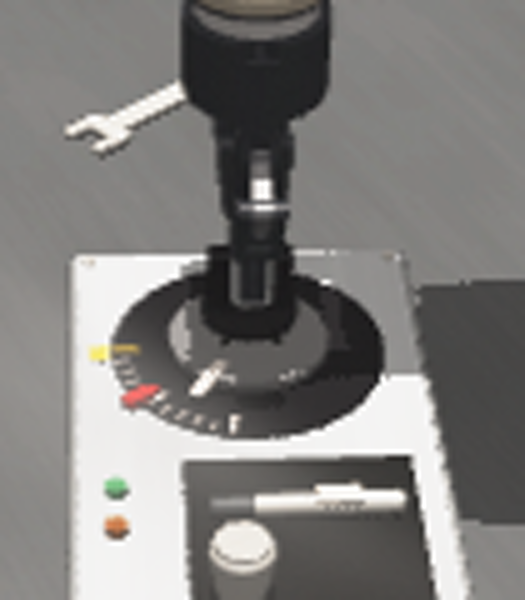

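View pics/w6.png

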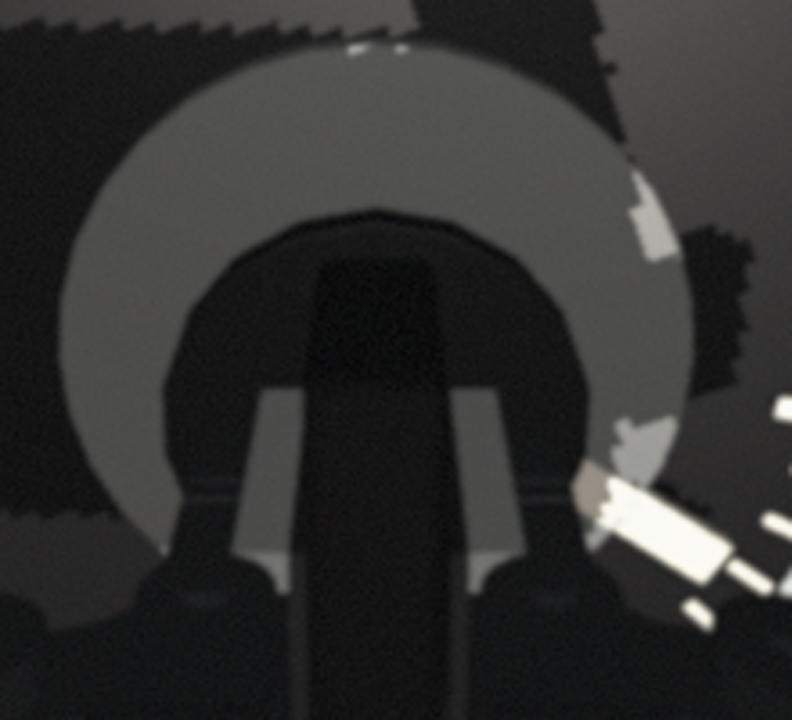

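Gripped: the gap of 0.157 is about 13.4 mm, and the wrist crop shows the bar held between the pads. Now I'll press in small steps while watching fz.

```bash
python3 -m jog '{"linear":[[0.05,-0.05,0],[0.1,-0.05,0],[0.15,-0.05,0],[0.15,-0.05,0]],"twist":[0,0,0,0],"claw":[-1,-1,-1,-1]}'
python3 -c "
from station import manip
st=manip.sense();print(st['force'],st['tcp_pos'],st['ft_torque'])"
python3 -m jog '{"linear":[[0.05,0,0],[0.1,0,0],[0.1,0,0]],"twist":[0,0,0],"claw":[-1,-1,-1]}'
```

```text
t: 6.52
tcp_pos: [0.4717, -0.0742, 0.0555]
tool_rot: [0.129, 0.695, -0.129, 0.696]
force: [-1.6, -3.6, 2.5]
finger_gap: 0.154
[-1.56284941 -3.62080747  2.45661405] [ 0.47167292 -0.07419912  0.05546458] [-0.50619955  0.28264307 -0.02195633]
t: 6.77
tcp_pos: [0.4717, -0.0742, 0.0544]
tool_rot: [0.129, 0.695, -0.129, 0.695]
force: [-1.9, -3.0, 3.2]
finger_gap: 0.151
```

```bash
python3 -m jog '{"linear":[[0.05,-0.02,0],[0.1,-0.03,0],[0.1,-0.03,0]],"twist":[0,0,0],"claw":[-1,-1,-1]}'
python3 -m jog '{"linear":[[0.05,-0.02,0],[0.05,-0.03,0],[0.05,-0.03,0]],"twist":[0,0,0],"claw":[-1,-1,-1]}'
python3 -c "
from h import *
s=manip.snapshot('scene');crop(s,240,130,345,250,5,'s7.png')"
```

```text
t: 7.02
tcp_pos: [0.4716, -0.0742, 0.0534]
tool_rot: [0.129, 0.695, -0.129, 0.695]
force: [-0.3, -1.5, 3.8]
finger_gap: 0.159
t: 7.27
tcp_pos: [0.4717, -0.0743, 0.0532]
tool_rot: [0.129, 0.695, -0.129, 0.696]
force: [-0.6, -0.4, 6.6]
finger_gap: 0.151
```

View pics/s7.png

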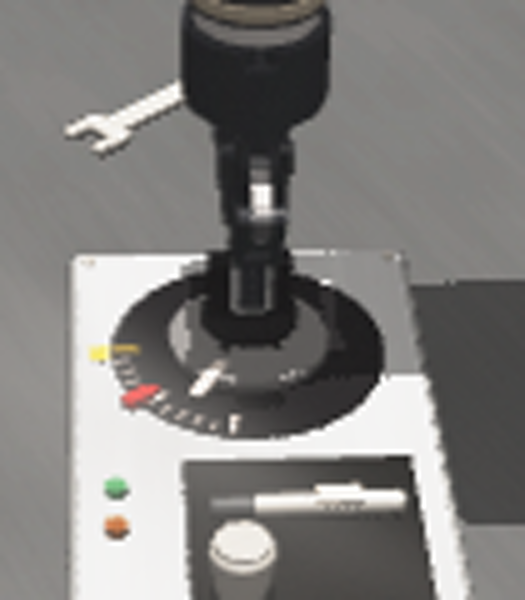

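The cap has gone down in the picture, and fz has started to climb (6.6 N), so the clutch is meeting the disc. Smaller steps from here.

```bash
python3 -m jog '{"linear":[[0.03,0,0],[0.05,0,0],[0.05,0,0]],"twist":[0,0,0],"claw":[-1,-1,-1]}'
python3 -m jog '{"linear":[[0.03,0,0],[0.05,0,0],[0.05,0,0]],"twist":[0,0,0],"claw":[-1,-1,-1]}'
```

```text
t: 7.57
tcp_pos: [0.4717, -0.0743, 0.0529]
tool_rot: [0.129, 0.695, -0.129, 0.696]
force: [-1.0, -0.9, 9.6]
finger_gap: 0.154
t: 7.82
tcp_pos: [0.4717, -0.0743, 0.0527]
tool_rot: [0.129, 0.695, -0.129, 0.696]
force: [-1.1, 0.5, 11.6]
finger_gap: 0.152
```

```bash
python3 -m jog '{"linear":[[0.04,0,0],[0.08,0,0],[0.08,0,0]],"twist":[0,0,0],"claw":[-1,-1,-1]}'
python3 -m jog '{"linear":[[0,0,0],[0,0,0]],"twist":[0,0],"claw":[-1,-1]}'
```

```text
t: 8.07
tcp_pos: [0.4717, -0.0743, 0.0522]
tool_rot: [0.129, 0.695, -0.129, 0.696]
force: [-2.0, -0.1, 15.1]
finger_gap: 0.152
t: 8.23
tcp_pos: [0.4717, -0.0743, 0.0523]
tool_rot: [0.129, 0.695, -0.129, 0.696]
force: [-2.1, 0.2, 14.8]
finger_gap: 0.152
```

```bash
python3 -m jog '{"linear":[[0.03,0,0],[0.03,0,0],[0.03,0,0],[0.03,0,0],[0.03,0,0],[0.03,0,0],[0.03,0,0],[0.03,0,0],[0.03,0,0],[0.03,0,0]],"twist":[0,0.04,0.08,0.12,0.16,0.2,0.24,0.27,0.3,0.3],"claw":[-1,-1,-1,-1,-1,-1,-1,-1,-1,-1]}'
python3 - <<'E'
from h import *
st=manip.sense();to(st,[.4712,-.0735,.05]);print(st["force"],st["ft_torque"])
s=manip.snapshot("scene");crop(s,240,130,345,250,5,"s8.png")
s=manip.snapshot("wrist");cv2.imwrite("pics/w8.png",s["pixels"][:,:,::-1])
E
```

```text
t: 9.07
tcp_pos: [0.4717, -0.0744, 0.0521]
tool_rot: [0.232, 0.667, -0.232, 0.669]
force: [-2.7, -1.6, 16.5]
finger_gap: 0.155
lin cm [ 0.21  0.04 -0.09]
tool y bearing 51.74 tool x [ 1.8e-03 -1.0e-04 -1.0e+00]
[-2.69034642 -1.60152682 16.52249987] [0.06401719 0.40989558 0.01288316]
```

View pics/s8.png

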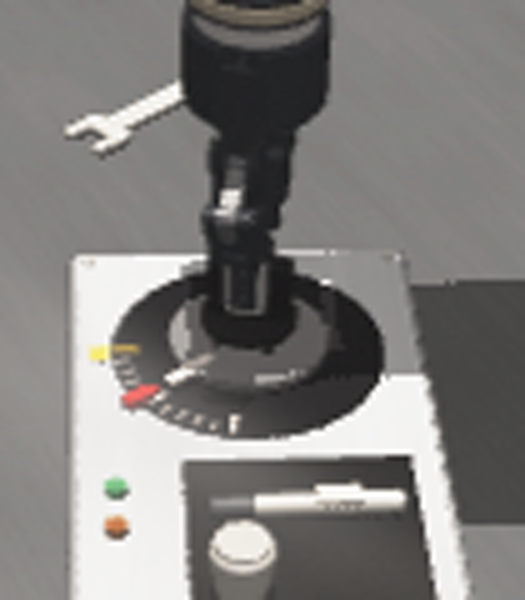

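View pics/w8.png

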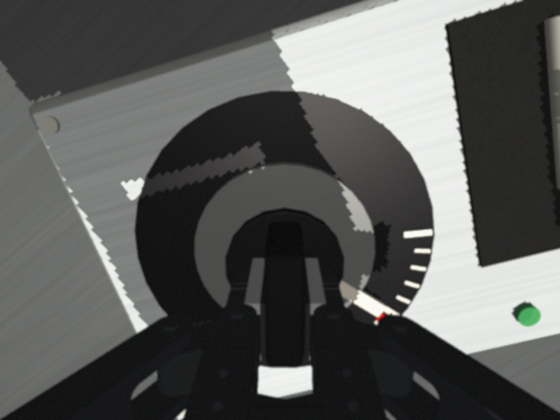

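The pointer is driven: its tip is now at scene crop (170,380), next to the tab, and fz is 16.5 N. I'll keep turning clockwise.

```bash
python3 -m jog '{"linear":[[0,0,0],[0,0,0],[0,0,0],[0,0,0],[0,0,0],[0,0,0],[0,0,0],[0,0,0],[0,0,0],[0,0,0],[0,0,0],[0,0,0]],"twist":[0.04,0.08,0.12,0.16,0.2,0.24,0.28,0.32,0.36,0.4,0.43,0.43],"claw":[-1,-1,-1,-1,-1,-1,-1,-1,-1,-1,-1,-1]}'
```

```text
t: 10.17
tcp_pos: [0.4717, -0.0744, 0.0521]
tool_rot: [0.369, 0.603, -0.369, 0.604]
force: [-1.9, -1.0, 16.1]
finger_gap: 0.156
```

```bash
python3 -m jog '{"linear":[[0,0,0],[0,0,0],[0,0,0],[0,0,0],[0,0,0],[0,0,0],[0,0,0],[0,0,0],[0,0,0],[0,0,0],[0,0,0],[0,0,0]],"twist":[0.04,0.08,0.12,0.16,0.2,0.24,0.28,0.32,0.36,0.4,0.43,0.43],"claw":[-1,-1,-1,-1,-1,-1,-1,-1,-1,-1,-1,-1]}'
python3 - <<'E'
from h import *
st=manip.sense();to(st,[.4712,-.0735,.05]);print(st["force"],st["ft_torque"])
s=manip.snapshot("scene");crop(s,240,130,345,250,5,"s9.png")
s=manip.snapshot("top");crop(s,255,160,355,250,7,"t9.png")
E
```

```text
t: 11.17
tcp_pos: [0.4716, -0.0745, 0.0521]
tool_rot: [0.489, 0.51, -0.489, 0.511]
force: [-3.2, -0.1, 15.8]
finger_gap: 0.153
lin cm [ 0.21 -0.04 -0.1 ]
tool y bearing 2.47 tool x [ 1.7e-03 -4.0e-04 -1.0e+00]
[-3.15714965 -0.13629772 15.80030186] [-0.06198486  0.29653103  0.05465226]
```

View pics/s9.png

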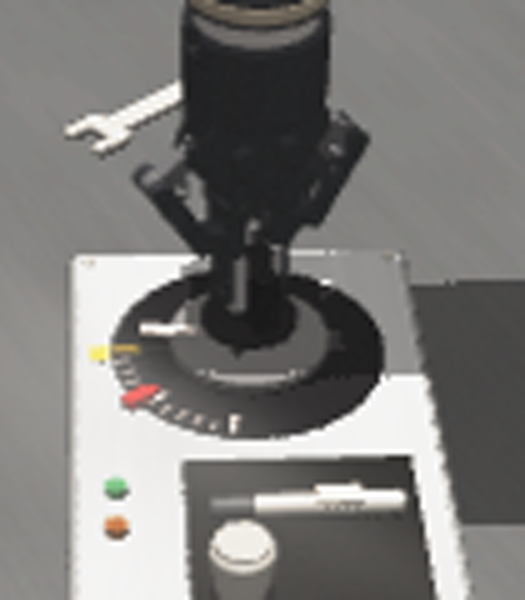

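View pics/t9.png

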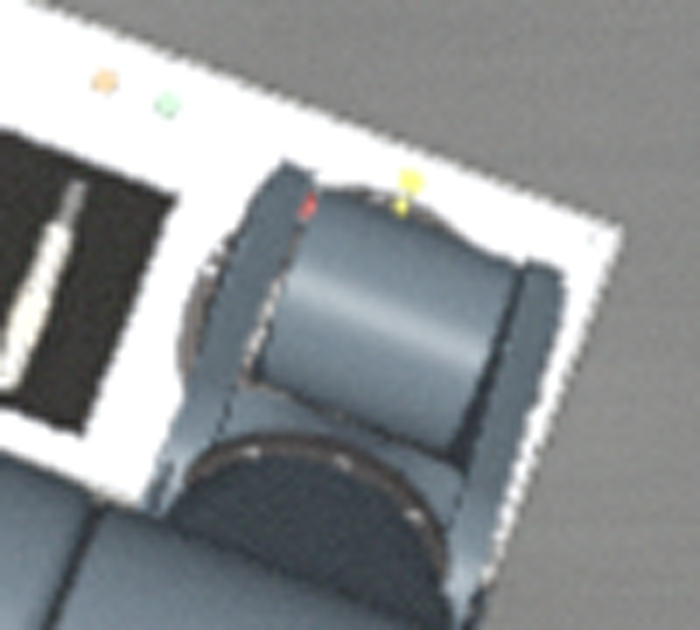

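In the scene view the pointer tip is at crop (143,327), past the yellow mark at (125,349). I'll get the angle by casting rays.

```bash
cat > sp.py <<'E'
from h import *
# white pointer in scene view, ROI dial; centre calibrated to dial via yellow/red too
def run(s,D=np.array([.4712,-.0730])):
    im=s["pixels"];hsv=cv2.cvtColor(im,cv2.COLOR_RGB2HSV)
    yy,xx=np.mgrid[175:225,258:320];uv=np.c_[xx.ravel(),yy.ravel()].astype(float)
    rep=[]
    for nm,z,r0,r1,m in(("ptr",.062,.043,.0585,(im.min(2)>150)),("red",.058,.055,.09,(hsv[...,1]>120)&((hsv[...,0]<7)|(hsv[...,0]>173))),("yel",.052,.05,.09,(hsv[...,1]>100)&(abs(hsv[...,0].astype(int)-28)<8))):
        P=plane(s,uv,z)[:,:2]-D;r=np.hypot(*P.T);k=(r>r0)&(r<r1)&m[175:225,258:320].ravel()
        b=np.degrees(np.arctan2(P[k,1],P[k,0]))
        if nm=="ptr": print("ptr px",[(int(u),int(v),round(x,1),round(q*1000)) for (u,v),x,q in zip(uv[k],b,r[k])][:40])
        c=P[k].mean(0);print(nm,k.sum(),np.hypot(*c).round(4),np.degrees(np.arctan2(c[1],c[0])).round(2))
if __name__=="__main__": run(manip.snapshot("scene"))
E
python3 sp.py
```

```text
ptr px [(276, 192, np.float64(-54.1), 43), (275, 193, np.float64(-46.9), 44), (269, 195, np.float64(-31.8), 57), (270, 195, np.float64(-32.2), 55), (271, 195, np.float64(-32.6), 52), (272, 195, np.float64(-33.1), 49), (273, 195, np.float64(-33.6), 46), (274, 195, np.float64(-34.2), 44), (269, 196, np.float64(-27.3), 57), (270, 196, np.float64(-27.4), 54), (271, 196, np.float64(-27.6), 51), (272, 196, np.float64(-27.8), 49), (273, 196, np.float64(-28.0), 46)]
ptr 13 0.0492 -33.1
red 13 0.0754 13.2
yel 11 0.0786 -23.29
```

The pointer is about 7.5–8° past the mark. I'll add 4° for margin, then start back counter-clockwise in stages.

```bash
python3 -m jog '{"linear":[[0,0,0],[0,0,0],[0,0,0],[0,0,0]],"twist":[0.03,0.06,0.07,0.07],"claw":[-1,-1,-1,-1]}'
python3 sp.py | grep -v px
python3 -m jog '{"linear":[[0,0,0],[0,0,0],[0,0,0],[0,0,0],[0,0,0],[0,0,0],[0,0,0],[0,0,0],[0,0,0],[0,0,0],[0,0,0],[0,0,0]],"twist":[-0.03,-0.07,-0.11,-0.15,-0.19,-0.23,-0.27,-0.31,-0.35,-0.39,-0.42,-0.42],"claw":[-1,-1,-1,-1,-1,-1,-1,-1,-1,-1,-1,-1]}'
```

```text
t: 11.65
tcp_pos: [0.4716, -0.0745, 0.0521]
tool_rot: [0.507, 0.493, -0.506, 0.494]
force: [-1.6, 0.4, 15.9]
finger_gap: 0.152
ptr 14 0.0495 -37.28
red 13 0.0754 13.2
yel 11 0.0786 -23.29
t: 12.7
tcp_pos: [0.4717, -0.0745, 0.0522]
tool_rot: [0.393, 0.588, -0.392, 0.589]
force: [-2.0, -0.3, 16.7]
finger_gap: 0.156
```

```bash
python3 -m jog '{"linear":[[0,0,0],[0,0,0],[0,0,0],[0,0,0],[0,0,0],[0,0,0],[0,0,0],[0,0,0],[0,0,0],[0,0,0],[0,0,0],[0,0,0]],"twist":[-0.04,-0.08,-0.12,-0.16,-0.2,-0.24,-0.28,-0.32,-0.35,-0.38,-0.4,-0.4],"claw":[-1,-1,-1,-1,-1,-1,-1,-1,-1,-1,-1,-1]}'
python3 sp.py
python3 - <<'E'
from h import *
st=manip.sense();to(st,[.4712,-.0735,.05])
s=manip.snapshot("scene");crop(s,240,150,345,240,7,"s10.png")
s=manip.snapshot("wrist");crop(s,270,200,470,350,4,"w10.png")
E
```

```text
t: 13.7
tcp_pos: [0.4717, -0.0744, 0.0521]
tool_rot: [0.268, 0.654, -0.268, 0.655]
force: [-2.5, 0.4, 16.1]
finger_gap: 0.157
ptr px [(276, 192, np.float64(-54.1), 43), (275, 193, np.float64(-46.9), 44), (274, 195, np.float64(-34.2), 44), (274, 198, np.float64(-16.2), 43), (274, 202, np.float64(4.9), 49), (275, 202, np.float64(6.5), 47), (276, 202, np.float64(8.3), 44), (272, 203, np.float64(6.1), 56), (273, 203, np.float64(7.6), 54), (274, 203, np.float64(9.2), 51), (275, 203, np.float64(10.9), 49), (276, 203, np.float64(12.8), 47), (272, 204, np.float64(9.9), 58), (273, 204, np.float64(11.4), 56), (274, 204, np.float64(13.1), 54), (275, 204, np.float64(14.9), 52)]
ptr 16 0.0462 0.02
red 12 0.0747 12.98
yel 11 0.0786 -23.29
lin cm [ 0.22  0.03 -0.1 ]
tool y bearing 45.47 tool x [ 0.0019 -0.     -1.    ]
```

View pics/s10.png

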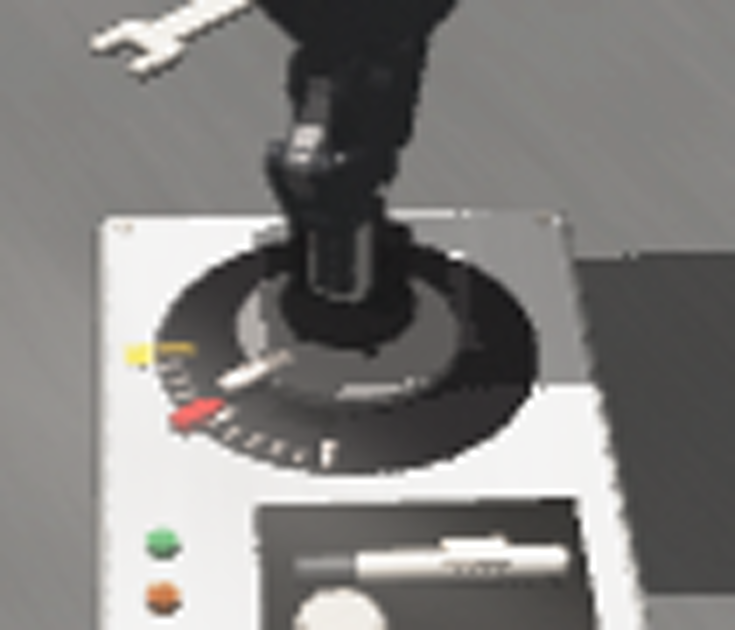

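View pics/w10.png

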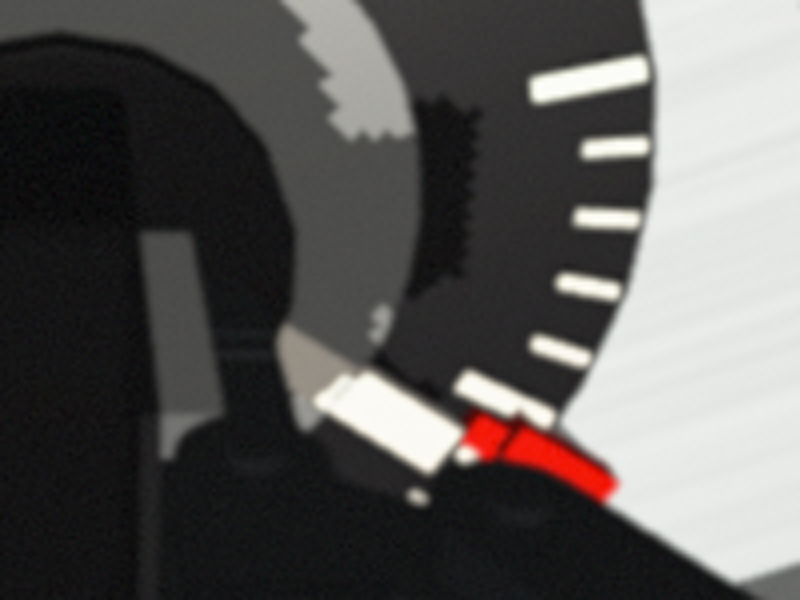

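The wrist view now shows the pointer (crop 395,420) just short of the red tab (crop 540,450). I'll measure both.

```bash
python3 wm.py
```

```text
dial [ 0.47145621 -0.07402307] 0.07611481660119819 86 89
red 326 r 0.0724 bearing 15.93
yel few 0
white [417. 219.] 161 r 0.0652 0.0718 bear 61.58 axis 57.4
white [423. 236.] 50 r 0.0672 0.071 bear 53.55 axis 50.78
white [421. 254.] 43 r 0.0667 0.0701 bear 45.63 axis 43.52
white [417. 271.] 42 r 0.0661 0.0694 bear 37.59 axis 33.33
white [410. 288.] 42 r 0.0657 0.0691 bear 29.4 axis 25.93
white [367. 304.] 407 r 0.0506 0.0595 bear 12.14 axis 14.07
white [395. 299.] 103 r 0.0616 0.0687 bear 21.59 axis 20.98
```

```bash
python3 -m jog '{"linear":[[0,0,0],[0,0,0],[0,0,0],[0,0,0]],"twist":[-0.015,-0.03,-0.03,-0.03],"claw":[-1,-1,-1,-1]}'
cat > wf.py <<'E'
from h import *
import sys
s=manip.snapshot("wrist");im=s["pixels"];hsv=cv2.cvtColor(im,cv2.COLOR_RGB2HSV)
st=manip.sense();to(st,[.4712,-.0735,.05])
wh=cv2.inRange(im,(190,190,180),(255,255,255))
n,l,stt,ce=cv2.connectedComponentsWithStats(wh)
D=np.array([.4713,-.0738]);yaw=-22.2
# ticks at .0525: fit centre + yaw
T=[]
for i in range(1,n):
    if 20<stt[i,4]<900:
        ys,xs=np.nonzero(l==i);Q=plane(s,np.c_[xs,ys].astype(float),.0525)[:,:2];c=Q.mean(0)
        r=np.hypot(*(c-D))
        if .058<r<.073:
            b=np.degrees(np.arctan2(*(c-D)[::-1]));T.append((b,c,stt[i,4]))
from scipy.optimize import least_squares
bs=[]
for b,c,a in T:
    k=round((b-yaw)/8);bs.append((k,c));print("tick",k*-2+20,round(b,2),"resid",round(b-yaw-8*k,2),a)
if len(sys.argv)>1: 
    use=[int(x) for x in sys.argv[1].split(",")];bs=[(k,c) for k,c in bs if 20-2*k in use]
f=lambda p:[(np.radians(p[2]+8*k)-np.arctan2(c[1]-p[1],c[0]-p[0]))*.066 for k,c in bs]+[(p[2]-yaw)/100*.066*1.75,(p[0]-D[0])*.3,(p[1]-D[1])*.3]
p=least_squares(f,[*D,yaw]).x;print("fit",p.round(4));D=p[:2]
for nm,m,z,r0,r1 in(("red",(hsv[...,1]>150)&((hsv[...,0]<7)|(hsv[...,0]>173)),.058,.064,.085),("ptr",wh>0,.062,.03,.0595),("ptr.060",wh>0,.060,.03,.0595)):
    ys,xs=np.nonzero(m);P=plane(s,np.c_[xs,ys].astype(float),z)[:,:2]-D;r=np.hypot(*P.T);b=np.degrees(np.arctan2(P[:,1],P[:,0]))
    k=(r>r0)&(r<r1)&(b>0)&(b<32)
    for a in np.arange(r0,r1,.004):
        kk=k&(r>=a)&(r<a+.004)
        if kk.sum()>3: print(nm,round(a,3),kk.sum(),"min %.2f max %.2f mean %.2f rel20 %.2f"%(b[kk].min(),b[kk].max(),b[kk].mean(),b[kk].mean()-p[2]))
crop(s,270,200,470,350,4,"wf.png")
E
python3 wf.py
```

```text
t: 14.23
tcp_pos: [0.4717, -0.0744, 0.0521]
tool_rot: [0.258, 0.658, -0.258, 0.659]
force: [-3.2, 0.1, 16.4]
finger_gap: 0.154
lin cm [ 0.21  0.03 -0.1 ]
tool y bearing 47.18 tool x [ 0.0018 -0.     -1.    ]
tick 0 57.74 resid -0.06 168
tick 2 49.69 resid -0.11 57
tick 4 41.76 resid -0.04 54
tick 6 33.75 resid -0.05 50
tick 8 25.73 resid -0.07 45
tick 10 17.9 resid 0.1 117
fit [  0.4715  -0.0737 -22.2042]
red 0.064 74 min 12.04 max 18.05 mean 15.09 rel20 37.29
red 0.068 54 min 14.23 max 18.08 mean 16.43 rel20 38.64
red 0.072 41 min 15.50 max 18.10 mean 16.90 rel20 39.11
red 0.076 31 min 15.94 max 17.75 mean 16.87 rel20 39.08
red 0.08 24 min 15.86 max 17.42 mean 16.55 rel20 38.76
ptr 0.038 10 min 8.57 max 13.29 mean 10.64 rel20 32.84
ptr 0.042 82 min 8.41 max 18.01 mean 12.88 rel20 35.08
ptr 0.046 100 min 9.40 max 18.04 mean 13.75 rel20 35.95
ptr 0.05 97 min 9.67 max 17.53 mean 13.61 rel20 35.81
ptr 0.054 123 min 9.95 max 22.81 mean 15.37 rel20 37.58
ptr 0.058 48 min 10.30 max 22.64 mean 16.08 rel20 38.28
ptr.060 0.042 66 min 7.46 max 16.68 mean 11.29 rel20 33.50
ptr.060 0.046 97 min 8.42 max 17.08 mean 12.80 rel20 35.00
ptr.060 0.05 97 min 8.63 max 16.85 mean 12.76 rel20 34.96
ptr.060 0.054 112 min 9.14 max 21.96 mean 13.96 rel20 36.16
ptr.060 0.058 49 min 9.40 max 21.89 mean 15.23 rel20 37.44
```

View pics/wf.png

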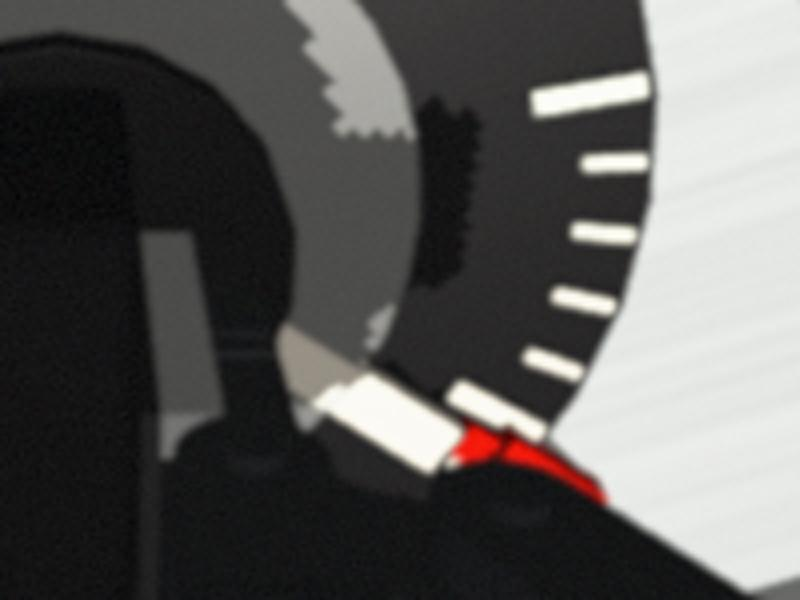

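The ticks fit to about 0.1°, and the pointer reads 13.7°, or 35.9° relative to the top mark; the tab was measured at 36.3°. Next I'll let the cap rise, open the fingers, back off and check with an unobstructed view.

```bash
python3 -m jog '{"linear":[[-0.1,0,0],[-0.25,0,0],[-0.4,0,0],[-0.55,0,0],[-0.62,0,0],[-0.62,0,0],[-0.62,0,0],[-0.62,0,0],[-0.62,0,0],[-0.62,0,0],[-0.62,0,0],[-0.62,0,0]],"twist":[0,0,0,0,0,0,0,0,0,0,0,0],"claw":[-1,-1,-1,-1,-1,-1,-0.8,-0.6,-0.4,-0.1,0,0]}'
python3 -m jog '{"linear":[[-1.5,0,0],[-4,0,0],[-7,0,0],[-10,0,0],[-11,0,0],[-11,0,0],[-11,0,0]],"twist":[0.08,0.16,0.24,0.3,0.34,0.34,0.34],"claw":[0.1,0.1,0.1,0.1,0.1,0.1,0.1]}'
python3 wf.py; python3 -c "
from h import *
s=manip.snapshot('wrist');crop(s,200,120,400,290,4,'w12.png')"
```

```text
t: 15.28
tcp_pos: [0.4707, -0.0746, 0.0567]
tool_rot: [0.258, 0.659, -0.258, 0.658]
force: [-0.3, -0.3, -0.0]
finger_gap: 0.5
t: 15.87
tcp_pos: [0.471, -0.0746, 0.1671]
tool_rot: [0.365, 0.605, -0.365, 0.606]
force: [-0.3, 0.2, -0.2]
finger_gap: 0.551
lin cm [11.63  0.13 -0.02]
tool y bearing 27.79 tool x [-1.4e-03  5.0e-04 -1.0e+00]
tick 0 58.17 resid 0.37 75
tick 2 50.1 resid 0.3 26
tick 4 42.15 resid 0.35 25
tick 6 34.09 resid 0.29 22
tick 10 18.17 resid 0.37 59
fit [  0.4711  -0.0735 -22.1688]
red 0.064 33 min 12.28 max 16.77 mean 14.52 rel20 36.69
red 0.068 53 min 9.84 max 17.38 mean 13.75 rel20 35.92
red 0.072 56 min 10.63 max 17.72 mean 14.24 rel20 36.41
red 0.076 49 min 11.10 max 17.42 mean 14.22 rel20 36.39
red 0.08 44 min 11.35 max 16.98 mean 14.19 rel20 36.36
ptr 0.046 7 min 12.31 max 17.12 mean 14.76 rel20 36.93
ptr 0.05 44 min 9.58 max 17.45 mean 13.60 rel20 35.77
ptr 0.054 44 min 9.79 max 17.20 mean 13.50 rel20 35.67
ptr 0.058 23 min 10.28 max 21.29 mean 15.51 rel20 37.67
ptr.060 0.05 42 min 9.03 max 16.84 mean 13.16 rel20 35.33
ptr.060 0.054 43 min 9.27 max 16.63 mean 12.83 rel20 35.00
ptr.060 0.058 21 min 9.77 max 20.67 mean 14.23 rel20 36.40
```

View pics/w12.png

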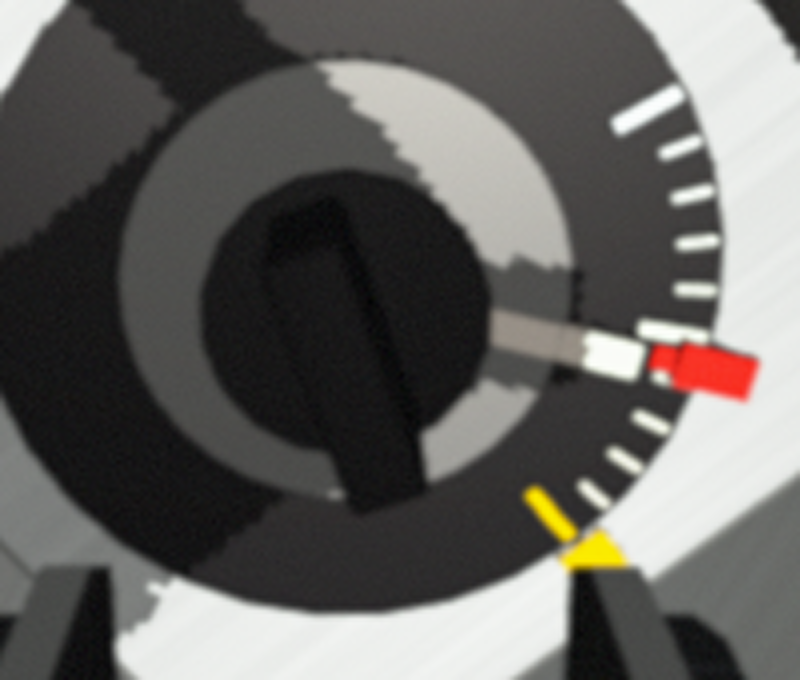

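The unobstructed view puts the pointer (crop 615,357) about 0.6° short of the tab's midline (crop 715,370). To remove height parallax I'll turn the wrist so the camera looks along the tab's radius, and check again.

```bash
python3 -m jog '{"linear":[[-1.5,0,0],[-3,0,0],[-3,0,0],[-3,0,0],[-3,0,0],[-3,0,0],[-3,0,0],[-3,0,0],[-3,0,0],[-3,0,0],[-3,0,0],[-3,0,0],[-3,0,0],[-3,0,0],[-3,0,0],[-3,0,0]],"twist":[-0.1,-0.2,-0.3,-0.4,-0.5,-0.6,-0.7,-0.8,-0.9,-1,-1.1,-1.2,-1.3,-1.33,-1.33,-1.33],"claw":[0.6,0.6,0.6,0.6,0.6,0.6,0.6,0.6,0.6,0.6,0.6,0.6,0.6,0.6,0.6,0.6]}'
python3 wf.py; python3 -c "
from h import *
s=manip.snapshot('wrist');crop(s,200,120,400,290,4,'w13.png')"
```

```text
t: 17.3
tcp_pos: [0.4702, -0.0743, 0.1956]
tool_rot: [-0.085, 0.703, 0.086, 0.701]
force: [0.7, 0.1, 0.3]
finger_gap: 0.8
lin cm [14.58  0.05  0.12]
tool y bearing 103.89 tool x [-2.3e-03  9.0e-04 -1.0e+00]
tick 0 57.91 resid 0.11 47
fit [  0.4712  -0.0737 -22.1913]
red 0.064 22 min 11.61 max 15.63 mean 13.78 rel20 35.97
red 0.068 32 min 10.91 max 16.30 mean 13.61 rel20 35.80
red 0.072 32 min 11.06 max 16.18 mean 13.62 rel20 35.81
red 0.076 32 min 11.20 max 16.06 mean 13.63 rel20 35.83
red 0.08 31 min 11.33 max 15.95 mean 13.72 rel20 35.91
ptr 0.034 34 min 8.28 max 19.64 mean 13.77 rel20 35.96
ptr 0.038 40 min 7.50 max 19.37 mean 13.44 rel20 35.64
ptr 0.042 40 min 8.05 max 18.89 mean 13.48 rel20 35.67
ptr 0.046 34 min 9.61 max 17.38 mean 13.51 rel20 35.70
ptr 0.05 32 min 10.00 max 17.06 mean 13.54 rel20 35.73
ptr 0.054 37 min 10.26 max 19.38 mean 14.20 rel20 36.40
ptr 0.058 14 min 10.48 max 19.29 mean 14.70 rel20 36.89
ptr.060 0.034 27 min 8.36 max 19.56 mean 13.41 rel20 35.60
ptr.060 0.038 44 min 7.58 max 19.43 mean 13.65 rel20 35.84
ptr.060 0.042 39 min 7.99 max 18.94 mean 13.40 rel20 35.59
ptr.060 0.046 32 min 9.66 max 17.34 mean 13.51 rel20 35.70
ptr.060 0.05 32 min 9.96 max 17.09 mean 13.53 rel20 35.73
ptr.060 0.054 34 min 10.23 max 18.52 mean 13.82 rel20 36.01
ptr.060 0.058 19 min 10.46 max 19.33 mean 14.34 rel20 36.53
```

View pics/w13.png

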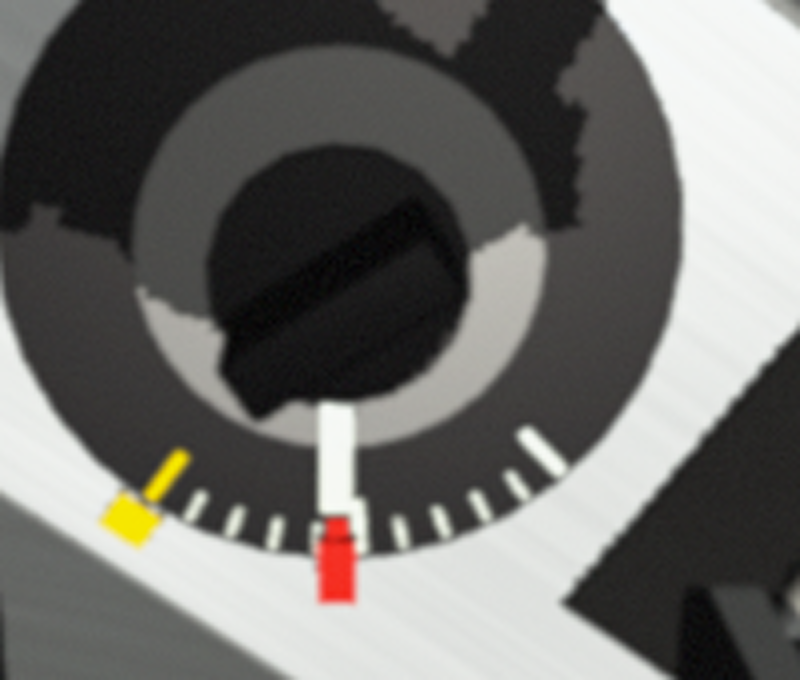

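Seen along its own radius, the tab (crop 337,560) lines up with the pointer (crop 337,455), at 13.65° and 13.52°. The gripper is clear, so I'm handing in.

```bash
python3 -c "
from station import manip
print(manip.sign_off(), manip.sense()['t'])"
```

```text
the job is handed in; nothing more can be done
the job is handed in; nothing more can be done
```

The timer is set and handed in at about 17 s. I gripped the cap's bar and pressed until the push read about 16 N. Holding that, I turned the pointer about 12° past the yellow mark (by tool angle; the scene camera read about 14°). I brought it back to the red tab, let the cap rise and opened the fingers.

- **Pointer:** after release, the camera looking along the tab's radius put the pointer at 13.5° and the tab at 13.65°. A side-on view had shown 0.6° between them, probably from height parallax.
- **Force:** readings at the end of each move peaked at 16.7 N, well under the 24 N damage limit.
- **Surroundings:** the tab's measured bearing stayed within about 0.5° throughout (14.0° before, 13.65° after). I saw no change in the cutter or collet in the pictures taken while working, but I took no last picture of the loose things.
- **Failed step:** the first grasp closed above the bar, because the visible fingertips end about 35–40 mm behind the reported tool point. It showed no contact force, and I regrasped lower.

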